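# Press the gauge lid square into the culture jar and close its catches

### The job

The lid of the steel culture jar has been started in the jar's mouth but stands proud and a little askew on its tight seal ring. Press it fully home by pushing down on its rim a few millimetres at a time, one side and then the opposite side and so on round, so that it enters square and never leans more than about 3 degrees; do not press on the gauge or valves in its middle. Then swing both catches up and over the lid's rim until they are fully closed, leaving the other things on the bench where they are.

Things in the scene. Friction and masses are not known exactly. Their poses are not given: they have to be found in the camera images.
- jar: Culture jar: upright steel can, fixed to the bench, 125 mm tall, 132 mm across at the rim, bore 114 mm wide; origin under its centre. A seal ring in the bore grips the lid's plug all round. 6 to 12 N on one side of the rim pushes that side down; the lid turns about its far edge, which hardly moves. The lid stays where it is left and does not sink by itself.
- jar_rim (a point): Centre of the jar's mouth, level with the top of its rim; z up, +y points to the left catch, -y to the right catch. When the lid is home, lid_top is 6 mm above this point.
- lid_top (a point): Centre of the upper face of the lid's flange; z is the lid's axis. Lid, 0.4 kg: aluminium flange 130 mm across, 6 mm thick, over a black plug 110 mm across, 20 mm deep. At the start the plug is 7 to 9 mm in the bore and the lid leans 2 degrees to some side. Home: flange on the jar's rim all round. The flange is flat and free from 38 to 65 mm from the middle.
- gauge: Delicate round gauge (38 mm across, dial up) on a brass stub in the middle of the lid, with a capped gas valve on either side; all within 30 mm of the lid's axis and up to 29 mm above lid_top. Its origin is the centre of the plug's underside, 26 mm below lid_top.
- catch_left (a joint): Angle (rad) of the catch on the jar's +y side: 0 closed (arm upright, nose over the flange), growing as it swings out and down; starts 0.4 to 0.65, 0.75 at most. Flat arm 22 mm wide, 4 mm thick, 46 mm long, hinged along the jar's x, 76 mm out from the jar's axis, 33 mm below the rim. Light friction holds it. Pushed on its outer side towards the jar it swings shut against a stop.
- catch_left_end (a point): Outer end of the left catch's arm, 46 mm from its hinge. From there a nose 19 mm long points to the lid; it cannot pass over the flange while that side of the lid stands more than about 4 mm proud.
- catch_right (a joint): Angle of the right catch (on the jar's -y side), mirror image of the left one: 0 closed, growing as it swings outwards.
- catch_right_end (a point): Outer end of the right catch's arm, 46 mm from its hinge.
- petri_stack: Stack of three pink culture dishes, 92 mm across and 44 mm tall, behind the jar; origin at the centre of its underside. A bystander.
- petri_dish: Single pink culture dish, 92 mm across and 15 mm tall; origin under its centre. A bystander.
- tube_rack: Blue tube rack, 110 x 210 x 52 mm tall; origin under its centre. A bystander.
- tip_box: Grey pipette-tip box, 85 x 122 x 62 mm tall; origin under its centre. A bystander.
- media_bottle: Bottle with blue cap, 86 mm across and 165 mm tall; origin under its centre. A bystander.
- buffer_bottle: Smaller bottle with blue cap, 70 mm across and 135 mm tall; origin under its centre. A bystander.
- marker: Marker pen, 115 mm long and 12 mm thick, lying in front of the jar. A bystander.
There are look-alikes about, which are no part of the job. What is shaped like the part that bears lid_top but blue is not meant.

How it is judged:
By the outcome, as a careful person would: the job done as asked, in the order asked, and still so for the second after the job is handed in, with the robot touching nothing.
It also fails if it takes over 70 s, if anything falls off the work surface, if the arm or the gripper's body presses on something with over 40 N, if the wrist force passes 120 N, or if a joint passes its speed limit or range.

### The arm

A 7-joint arm with a two-finger parallel gripper is mounted at the origin on the work surface. World frame = base frame: x ahead of the robot, y to its left, z up, the work surface at z = 0. Lengths are in mm, angles in rad, forces in N, time in s.
With the tool pointing down it reaches from about 400 to 875 mm from the base axis. Payload 19.3 kg.
Tool frame: the origin (TCP) lies at the very end of the fingers, on their centre line; the grasp point (between the pads) lies 19 mm behind it (grip_point_offset is the z of the grasp point in the tool frame, in mm); z points along the fingers, x is the direction in which the jaws open and shut, and the axes are right-handed (so a half turn about z gives the same grasp; the last joint's range is limited). The gripper opens to 85 mm and grips with 20 to 120 N. Pads are 22 mm wide; open, the fingers measure 114 mm over their backs; the gripper's body (76 mm by 85 mm) begins 54 mm behind the grasp point. The pads swing forward as they close: fully open they stand 13 mm farther back than shut.
Start: joints at [1.133, 0.521, -0.036, 1.599, 0.021, 1.021, -0.113], TCP at [224.699, -583.202, 231.291] pointing down, gripper open.
Joint ranges: [-2.91, 2.91], [-0.3, 2.13], [-1.5, 1.42], [0.17, 2.43], [-1.26, 4.41], [0.16, 1.93], [-2.52, 2.52]. Speed limits (rad/s): [1.89, 1.89, 2.39, 2.39, 3.01, 3.01, 3.01].

### API

Orientations are given as a 3x3 rotation matrix whose columns are the frame's x, y, z axes.
In Python, from workcell import movep, movel, goto_joints, open_gripper, clamp, wait, inverse_kinematics, read_state, camera, PlanningError, finish_job, grip_point_offset gives the robot as it stands. Calls block until the motion is done:
- movep(position, orientation): joint-space move of the TCP to a pose.
- movel(position, frame=None, max_speed=150, guard=None): straight line of the TCP; frame=None keeps the orientation; max_speed is the mean speed in mm/s. With guard (N) it stops when the force on the tool has changed by that much, and returns True; else False.
- goto_joints(angles): joint-space move.
- open_gripper() and clamp(): open the fingers fully, or close them until they stop; the grip force is fixed at half the most.
- wait(seconds).
- inverse_kinematics(position, orientation): joint angles nearest the present ones, or None.
- read_state(): the state.
- camera(name): name is "scene" or "top" or "wrist"; returns a dict with "image" (480x640x3 uint8, blue, green, red), "range_z" (480x640 float32, mm along the optical axis (not along the pixel's ray), 0 where there is no reading), "fx", "fy", "cx", "cy" (pixels), "cam_to_world" (4x4, takes a point from camera to world coordinates). Camera axes: x right, y up, looking along -z (the intrinsics and any distortion apply to the point x, -y, -z); pixel columns grow to the right and rows downward; lengths in mm; the calibration is good to about 2 mm. A picture is of the moment at which its call begins.
A pose or a line that the arm cannot do raises PlanningError and nothing moves.
- finish_job(): hands the job in, once; it reports no verdict.
The state is a dict: "time": time; "qpos": joint angles; "qvel": joint speeds; "joint_efforts": joint torques, N m; "eef_pos": TCP position; "tool_rot": TCP orientation; "ft_force": force on the tool from outside, world axes, zero at the start; "torque": the same for the moment, N m; "finger_gap": finger opening in mm.
Only numpy, scipy, OpenCV 4.12 (cv2) and the standard library are available. Lean on these libraries where they do the work, as an engineer would, in place of code of your own. Each camera call takes 0.05 s, during which the arm holds its last target. There are 200 camera calls.

## Working session

There is one attempt and no reset: what is moved stays moved. The work goes in short steps, each a Python script; the robot and the scene stay as the last script left them, time stands still between calls to the robot, and variables do not carry over. Pictures are saved under pics/ and viewed, about 8 in all and at most 12, crops included, and the job is handed in when it is done.

```bash
ls; mkdir -p pics; python3 - <<'E'
from workcell import *
import cv2,numpy as np
for n in("scene","top"):
    c=camera(n); cv2.imwrite(f"pics/{n}0.png",c["image"]); np.savez(f"pics/{n}0.npz",**c)
    print(n,c["fx"],c["cx"],c["cy"],np.round(c["cam_to_world"],3).tolist(),[k for k in c])
s=read_state();print(s)
E
```

```text
pics
scene 473.8694943326539 312.5477097410163 233.6691330724101 [[0.646, -0.662, 0.379, 929.309], [0.763, 0.553, -0.335, -317.053], [0.012, 0.505, 0.863, 913.121], [0.0, 0.0, 0.0, 1.0]] ['image', 'range_z', 'fx', 'fy', 'cx', 'cy', 'cam_to_world']
top 472.04404645935034 317.69469871077115 239.73098946339044 [[-0.012, 0.988, -0.153, 422.388], [-0.999, -0.016, -0.028, -29.966], [-0.03, 0.153, 0.988, 1074.663], [0.0, 0.0, 0.0, 1.0]] ['image', 'range_z', 'fx', 'fy', 'cx', 'cy', 'cam_to_world']
{'time': 0.1, 'qpos': array([ 1.13281576,  0.52195709, -0.03633692,  1.59993715,  0.02120481,
        1.02110694, -0.11283727]), 'qvel': array([ 0.0008531 , -0.00340613, -0.00122198, -0.00088403,  0.00111301,
        0.00178678,  0.00096859]), 'joint_efforts': array([ 4.32329922e-03, -9.28496289e+01,  1.98405974e+00, -3.70533836e+01,
        1.80392771e-02,  5.46890151e-03, -9.94380480e-05]), 'eef_pos': array([ 224.58061292, -582.93607937,  230.7864679 ]), 'tool_rot': array([[ 3.59509846e-01, -9.33141191e-01, -4.33268143e-04],
       [-9.33140734e-01, -3.59510100e-01,  9.27153805e-04],
       [-1.02092968e-03,  7.09792313e-05, -9.99999476e-01]]), 'ft_force': array([-0.71952317, -0.39458712,  0.82648797]), 'torque': array([-0.01845505, -0.0034137 ,  0.04094887]), 'finger_gap': 85.16717094921385}
```

View pics/scene0.png

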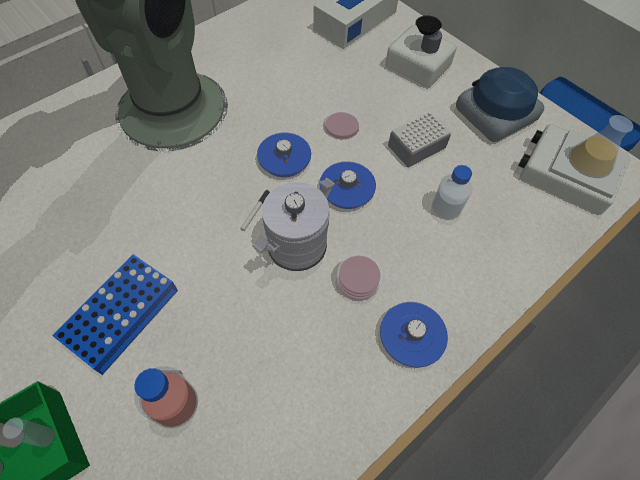

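View pics/top0.png

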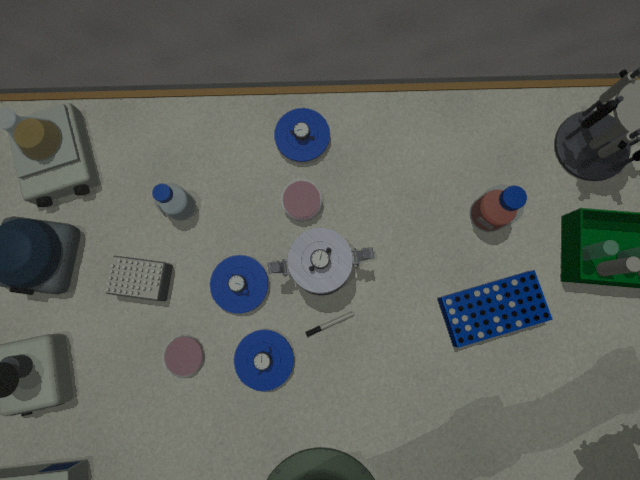

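The top view shows the jar with its aluminium lid at about (320,262), the left catch at (277,267) and the right catch at (365,255). The marker is at (330,324) and the petri stack at (302,201). A blue look-alike lid sits close to the left catch, at (239,284).

```bash
cat > h.py <<'E'
from workcell import *
import cv2,numpy as np
def cloud(c):
    z=c["range_z"].astype(float); v,u=np.mgrid[:480,:640]
    P=np.stack([(u-c["cx"])/c["fx"]*z,-(v-c["cy"])/c["fy"]*z,-z],-1)
    M=np.array(c["cam_to_world"]); W=P@M[:3,:3].T+M[:3,3]; W[z<=0]=np.nan
    return W
def fitlid(W,c0,rin=39,rout=62,zlo=125,zhi=165):
    """plane of flange, in world: z=a(x-cx)+b(y-cy)+d; returns a,b,d,resid,n"""
    P=W.reshape(-1,3); P=P[np.isfinite(P[:,0])]
    r=np.hypot(P[:,0]-c0[0],P[:,1]-c0[1]); P=P[(r>rin)&(r<rout)&(P[:,2]>zlo)&(P[:,2]<zhi)]
    k=np.ones(len(P),bool)
    for _ in range(8):
        A=np.c_[P[:,:2]-np.array(c0)[:2],np.ones(len(P))]
        s=np.linalg.lstsq(A[k],P[k,2],rcond=None)[0]; e=P[:,2]-A@s
        k=abs(e)<max(2,2.5*np.median(abs(e[k]))/0.67) if _<4 else abs(e)<2
    return s,e[k].std(),k.sum(),P[k]
E
python3 - <<'E'
from h import *
for n in("scene","top"):
    c=dict(np.load(f"pics/{n}0.npz")); W=cloud(c)
    ctr={"top":(320,262),"scene":(295,208)}[n]
    w=W[ctr[1]-40:ctr[1]+70,ctr[0]-60:ctr[0]+60].reshape(-1,3)
    k=(w[:,2]>125)&(w[:,2]<150)
    (cx,cy),r=cv2.minEnclosingCircle(w[k][:,:2].astype(np.float32)); print(n,cx,cy,r,k.sum())
    c0=np.array([w[k][:,0].mean(),w[k][:,1].mean()]); print(c0)
    s,sd,m,_=fitlid(W,c0); print(s,np.degrees(np.hypot(*s[:2])),sd,m)
    # bystander/table check & catches
    if n=="top":
        for p in[(277,267),(365,255),(355,256),(284,267),(330,324),(302,201),(239,284),(100,400)]:print(p,W[p[1],p[0]].round(1))
c=camera("wrist"); s=read_state(); M=np.array(c["cam_to_world"]);R=s["tool_rot"]
print("wrist in tool",(R.T@(M[:3,3]-s["eef_pos"])).round(1),(R.T@M[:3,:3]).round(3).tolist(),c["fx"])
t=cv2.imread("pics/top0.png")[215:305,255:385]; cv2.imwrite("pics/t1.png",cv2.resize(t,None,fx=6,fy=6,interpolation=cv2.INTER_CUBIC))
E
```

```text
scene 531.357421875 -9.088516235351562 108.1352310180664 3122
[533.29388632 -14.47410707]
[2.41274246e-02 2.62515323e-02 1.43978391e+02] 2.04287824045821 0.9835825315040087 1257
top 530.7749633789062 -7.649342060089111 107.4591064453125 3258
[526.34487413  -6.89894477]
[2.23196251e-02 2.42340272e-02 1.42903587e+02] 1.887679641826728 1.0223295310267042 1427
(277, 267) [513.3  77.8 141.8]
(365, 255) [535.1 -97.6 138.5]
(355, 256) [538.  -79.6  99.2]
(284, 267) [517.6  68.5  95.9]
(330, 324) [397.6 -25.2  12.1]
(302, 201) [670.9  33.2  41.9]
(239, 284) [486.3 171.   51.6]
(100, 400) [236.6 488.5  -1.6]
wrist in tool [   0.3  -65.9 -142.3] [[1.0, 0.0, -0.0], [0.0, -0.966, -0.26], [-0.0, 0.26, -0.966]] 399.5280779137463
```

View pics/t1.png

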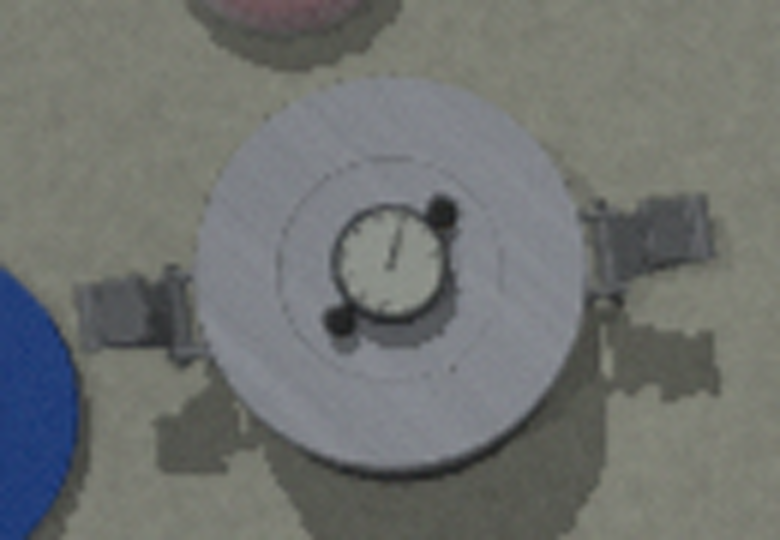

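The crop shows the lid centre at about (320,260) in full-image pixels. Both catches are swung out, left at about (268,267) to (284,267) and right at about (356,255) to (373,253). Next I'll look from close up with the wrist camera.

```bash
cat >> h.py <<'E'
def ori(phi):  # tool down, tool y along world direction phi (rad)
    c,s=np.cos(phi),np.sin(phi); return np.array([[-s,c,0],[c,s,0],[0,0,-1.]])
def circ(P):
    h=cv2.convexHull(P[:,:2].astype(np.float32))[:,0]
    from scipy.optimize import least_squares
    f=least_squares(lambda q:np.hypot(h[:,0]-q[0],h[:,1]-q[1])-q[2],[*h.mean(0),65],loss="soft_l1"); return f.x
E
python3 - <<'E'
from h import *
for n in("scene","top"):
    W=cloud(dict(np.load(f"pics/{n}0.npz"))); _,_,_,P=fitlid(W,(528,-9),rout=75); q=circ(P)
    s,sd,m,_=fitlid(W,q[:2]); print(n,q.round(1),s.round(4),np.degrees(np.arctan2(s[1],s[0])))
c0=q[:2]
for phi in(0,np.pi,np.pi/4,-3*np.pi/4,-np.pi/2,np.pi/2):
    j=inverse_kinematics([*c0,200],ori(phi)); print(round(phi,2),None if j is None else j.round(2))
clamp()
best=ori(-np.pi/2) # placeholder, choose by smallest joint move
q0=read_state()["qpos"]; cand=[(np.abs(inverse_kinematics([*(c0+50*np.array([np.cos(p),np.sin(p)])),263],ori(p))-q0).max(),p) for p in(0,np.pi,-np.pi/2,np.pi/2) if inverse_kinematics([*(c0+50*np.array([np.cos(p),np.sin(p)])),263],ori(p)) is not None]
p=min(cand)[1]; print(cand)
movep([*(c0+50*np.array([np.cos(p),np.sin(p)])),263],ori(p))
c=camera("wrist"); np.savez("pics/w0.npz",**c); cv2.imwrite("pics/w0.png",c["image"])
W=cloud(c); _,_,_,P=fitlid(W,c0,rout=75); q=circ(P); s,sd,m,_=fitlid(W,q[:2]); print("wrist",q.round(1),s.round(4),np.degrees([np.hypot(s[0],s[1]),np.arctan2(s[1],s[0])]),sd,m)
print(read_state()["time"],read_state()["qpos"].round(2))
E
```

```text
scene [526.9  -8.4  64.7] [2.340000e-02 2.620000e-02 1.440143e+02] 48.32205731855126
top [527.1  -6.9  64.5] [2.220000e-02 2.420000e-02 1.429009e+02] 47.4232563313124
0 [ 0.5   0.51 -0.82  1.86  0.45  0.96  1.05]
3.14 [ 0.12  0.42 -0.28  1.88  0.15  0.87 -1.81]
0.79 [ 0.75  0.72 -1.27  1.85  0.76  1.17  1.57]
-2.36 [ 0.23  0.43 -0.43  1.87  0.23  0.88 -1.1 ]
-1.57 [ 0.35  0.46 -0.59  1.87  0.32  0.91 -0.4 ]
1.57 [-0.86  0.77  1.23  1.93 -0.84  1.08 -2.42]
[(np.float64(1.2321608020142574), 0), (np.float64(1.69554283479036), 3.141592653589793), (np.float64(0.6886623627280168), -1.5707963267948966), (np.float64(2.4800902742287914), 1.5707963267948966)]
wrist [527.   -8.5  64.9] [2.490000e-02 2.510000e-02 1.428411e+02] [ 2.02665875 45.16173722] 0.6839578281893322 17899
3.1417 [ 0.45  0.38 -0.59  1.79  0.24  1.04 -0.23]
```

View pics/w0.png

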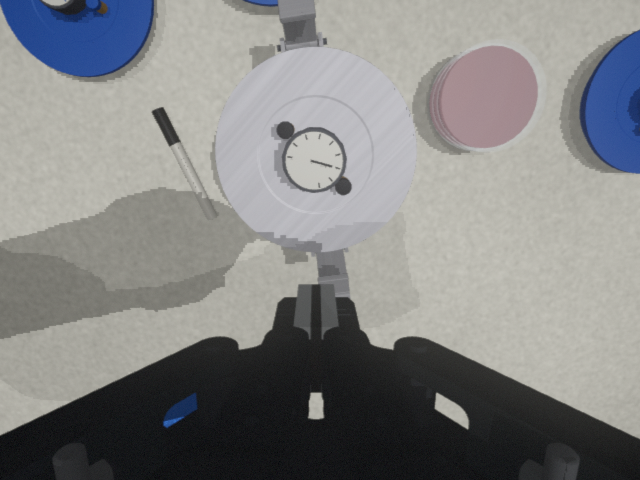

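The wrist camera puts the lid centre at (527,-8.5), z 142.8, leaning 2.03° with the high side towards 45°. In the picture the lid is at (315,150), with the left catch above it and the right catch below it near the fingertips at (333,270). I'll press the high side first.

```bash
cat >> h.py <<'E'
C=np.array([527.,-8.0])
def press(deg,zexp,d,axis,zmin=129.5,r=51,up=40):
    """press at direction deg; returns contact z, end z, force"""
    a=np.radians(deg); p=C+r*np.array([np.cos(a),np.sin(a)]); F=ori(np.radians(axis))
    z0=read_state()["eef_pos"][2]
    movel([*p,max(z0,zexp+up)] if z0<zexp+up else [*p,z0],F,max_speed=180)
    movel([*p,zexp+6],max_speed=120)
    hit=movel([*p,zexp-8],max_speed=25,guard=4); zc=read_state()["eef_pos"][2]
    g=movel([*p,max(zc-d,zmin)],max_speed=20,guard=30)
    s=read_state(); out=(deg,hit,round(zc,1),round(s["eef_pos"][2],1),g,s["ft_force"].round(1),round(s["time"],1))
    movel([*p,zexp+up],max_speed=150); print(*out); return zc,s["eef_pos"][2]
E
python3 - <<'E'
from h import *
movel([527,-8,200],ori(np.radians(-135)),max_speed=180)
press(45,144.5,4,-135)
c=camera("wrist"); s,sd,m,_=fitlid(cloud(c),C); print(s,np.degrees([np.hypot(s[0],s[1]),np.arctan2(s[1],s[0])]),sd,m)
E
```

```text
45 True 143.2 139.2 False [0.9 0.1 1.1] 5.8
[-1.54950843e-02 -2.14167564e-02  1.39905219e+02] [   1.51457694 -125.88584553] 0.6034966639140255 11052
```

```bash
cat >> h.py <<'E'
def pressto(deg,z,axis,zsafe,top,g=30,r=51):
    a=np.radians(deg); p=C+r*np.array([np.cos(a),np.sin(a)]); F=ori(np.radians(axis))
    movel([*p,zsafe],F,max_speed=200)
    movel([*p,top+4],max_speed=120)
    hit=movel([*p,z],max_speed=25,guard=g)
    s=read_state(); print(deg,"hit" if hit else "",s["eef_pos"][2].round(1),s["ft_force"].round(1),round(s["time"],1))
    movel([*p,zsafe],max_speed=200)
def look():
    c=camera("wrist"); s,sd,m,_=fitlid(cloud(c),C,zlo=115); print("lid z %.1f lean %.2f dir %.0f sd %.2f n %d"%(s[2],np.degrees(np.hypot(s[0],s[1])),np.degrees(np.arctan2(s[1],s[0])),sd,m))
E
python3 - <<'E'
from h import *
pressto(225,137.5,-135,176,141.5); look()
pressto(135,135.5,-45,174,139); look()
pressto(315,134.5,-45,172,139); look()
E
```

```text
225  137.6 [-0.1 -0.1 -0.1] 7.8
lid z 137.8 lean 1.05 dir 38 sd 0.64 n 36899
135  135.5 [0.5 0.  0.8] 10.8
lid z 136.4 lean 2.06 dir -15 sd 0.60 n 11137
315  134.5 [ 1.  -0.1  0.2] 12.8
lid z 134.5 lean 0.95 dir 75 sd 0.65 n 37374
```

```bash
python3 - <<'E'
from h import *
pressto(45,132.3,-135,172,137); look()
pressto(225,131.8,-135,170,136.5); look()
pressto(135,131,-45,168,135); look()
pressto(315,130.5,-45,168,135); look()
E
```

```text
45  132.4 [0.5 0.2 0.6] 15.8
lid z 132.8 lean 1.18 dir -157 sd 0.61 n 10805
225  131.8 [-0.2 -0.3  0.6] 17.7
lid z 131.6 lean 0.64 dir 79 sd 0.64 n 36854
135  131.2 [0.8 0.2 4.4] 20.7
lid z 131.1 lean 0.15 dir -39 sd 0.60 n 10953
315 hit 131.1 [-2.7 -0.4 11.3] 22.5
lid z 131.0 lean 0.04 dir 106 sd 0.65 n 37653
```

```bash
python3 - <<'E'
from h import *
pressto(135,129.5,-45,168,131)
pressto(315,129.5,-45,168,131)
pressto(45,129.5,-135,168,131)
pressto(225,129.5,-135,168,131); look()
# catch positions now, jar yaw
W=cloud(dict(np.load("pics/w0.npz")));P=W.reshape(-1,3);P=P[np.isfinite(P[:,0])]
d=P[:,:2]-C;r=np.hypot(*d.T);k=(r>72)&(r<115)&(P[:,2]>80)&(P[:,2]<150)
for nm,sg in(("L",1),("R",-1)):
    kk=k&(sg*d[:,1]>0)
    if kk.sum(): m=np.median(P[kk],0);e=P[kk];print(nm,kk.sum(),m.round(1),np.degrees(np.arctan2(*(m[:2]-C)[::-1])).round(1),"rmax",r[kk].max().round(1),"z",e[:,2].max().round(1))
for a in (97,-83):
  for p in(a,a+180):
    q=C+115*np.array([np.cos(np.radians(a)),np.sin(np.radians(a))]); j=inverse_kinematics([*q,115],ori(np.radians(p)));print(a,p,None if j is None else j.round(2))
E
```

```text
135 hit 131.1 [-5.  -0.5 14.5] 24.3
315 hit 131.1 [-3.5 -0.7 13.2] 26.0
45 hit 131.1 [-3.5 -1.  12.4] 28.7
225 hit 131.1 [-3.   0.2 13.4] 30.4
lid z 131.0 lean 0.11 dir 29 sd 0.65 n 37259
L 1845 [516.2  73.8 109.4] 97.5 rmax 95.8 z 141.6
R 1189 [541.4 -94.2 113.5] -80.5 rmax 108.2 z 140.1
97 97 [-0.98  0.81  1.01  2.   -0.91  0.88 -2.47]
97 277 [ 0.09  0.58 -0.56  1.94  0.44  0.74 -0.6 ]
-83 -83 [ 0.49  0.61 -0.52  1.87  0.42  0.78 -0.14]
-83 97 [-0.42  0.73  0.8   1.91 -0.72  0.81 -2.24]
```

The lid is home: all four contacts stop at z 131.1 and it leans about 0.1°. Next I'll close the catches.

```bash
python3 - <<'E'
from h import *
F=ori(np.radians(-83))
for a in(97.,-83.):
    u=np.array([np.cos(np.radians(a)),np.sin(np.radians(a))]); at=lambda r,z:[*(C+r*u),z]
    movel(at(126,170),F,max_speed=200)
    movel(at(126,113),max_speed=150)
    g=movel(at(86,113),max_speed=35,guard=14); s=read_state()
    print(a,g,"r",np.dot(s["eef_pos"][:2]-C,u).round(1),s["ft_force"].round(1),round(s["time"],1))
    movel(at(126,113),max_speed=150); movel(at(126,175),max_speed=200)
c=camera("wrist");cv2.imwrite("pics/w1.png",c["image"])
t=camera("top");cv2.imwrite("pics/t2.png",cv2.resize(t["image"][190:330,230:410],None,fx=4,fy=4,interpolation=cv2.INTER_CUBIC))
E
```

```text
97.0 True r 89.4 [-0.2  3.4  2.8] 33.4
-83.0 True r 88.7 [ 0.5 -3.2  2.3] 37.2
```

View pics/w1.png

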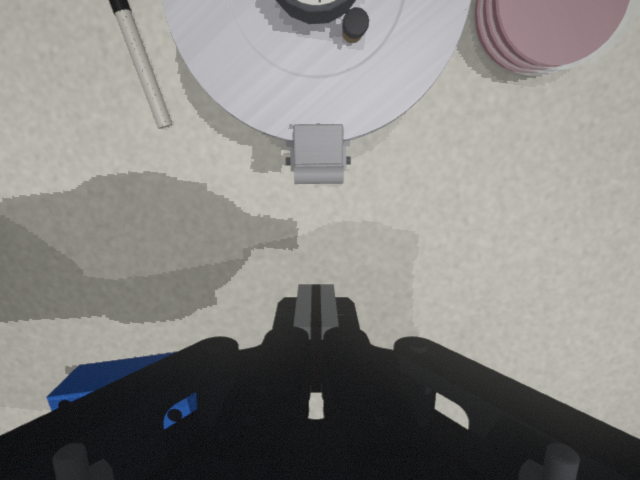

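View pics/t2.png

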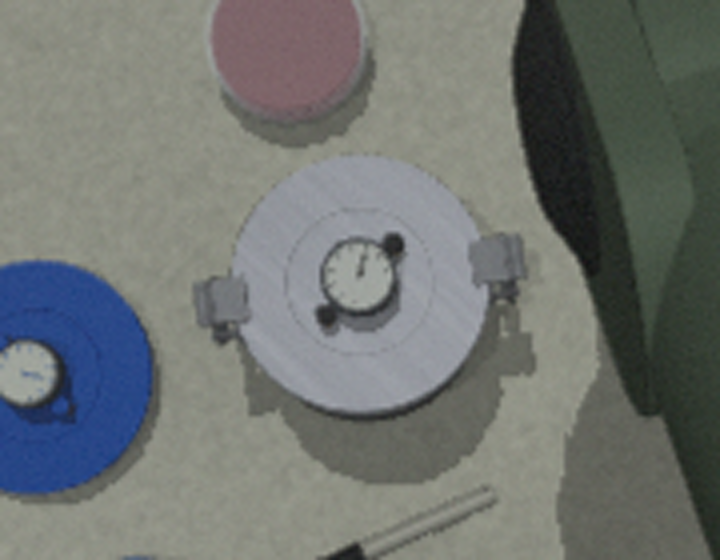

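Both pictures show the noses over the flange, left at (220,300) and right at (497,258) in the top crop. The stop radii, 89.4 and 88.7 mm, match upright arms. I'll give each a firmer confirming push, do a last lid check, retreat and hand in.

```bash
python3 - <<'E'
from h import *
F=ori(np.radians(-83))
for a in(-83.,97.):
    u=np.array([np.cos(np.radians(a)),np.sin(np.radians(a))]); at=lambda r,z:[*(C+r*u),z]
    movel(at(120,175),F,max_speed=200)
    movel(at(120,113),max_speed=150); movel(at(97,113),max_speed=80)
    g=movel(at(84,113),max_speed=25,guard=24); s=read_state()
    print(a,g,"r",np.dot(s["eef_pos"][:2]-C,u).round(1),s["ft_force"].round(1),round(s["time"],1))
    movel(at(120,113),max_speed=150); movel(at(120,175),max_speed=200)
p=-np.pi/2
movel([527,-58,263],ori(p),max_speed=200); look()
c=camera("wrist");W=cloud(c);d=W[...,:2]-C
for nm,a in(("L",97),("R",-83)):
    u=np.array([np.cos(np.radians(a)),np.sin(np.radians(a))]); rr=d@u; t=abs(d@np.array([-u[1],u[0]]))
    k=(rr>52)&(rr<115)&(t<9)&(W[...,2]>133.5)
    print(nm,k.sum(),"r",np.percentile(rr[k],[2,98]).round(1),"z",np.percentile(W[...,2][k],[5,50,95]).round(1))
t=camera("top")["image"];o=cv2.imread("pics/top0.png");print("time",read_state()["time"])
cv2.imwrite("pics/w2.png",c["image"])
# bystander change check: diff in top image near bystanders
for n,(x,y) in dict(stack=(302,201),dish=(184,356),marker=(330,324),tip=(139,278),buf=(171,201),lidA=(239,284)).items():
    print(n,cv2.absdiff(t,o)[y-12:y+12,x-12:x+12].mean().round(1))
E
```

```text
-83.0 True r 88.6 [ 1.1 -3.9  3.3] 39.8
97.0 True r 89.4 [-0.8  4.7  2.6] 43.4
lid z 131.0 lean 0.12 dir 26 sd 0.69 n 16003
L 1388 r [57.2 82. ] z [135.6 137.2 141. ]
R 1451 r [52.5 81. ] z [135.8 139.2 311.4]
time 45.5167
stack 34.2
dish 14.7
marker 34.7
tip 17.9
buf 14.7
lidA 13.8
```

View pics/w2.png

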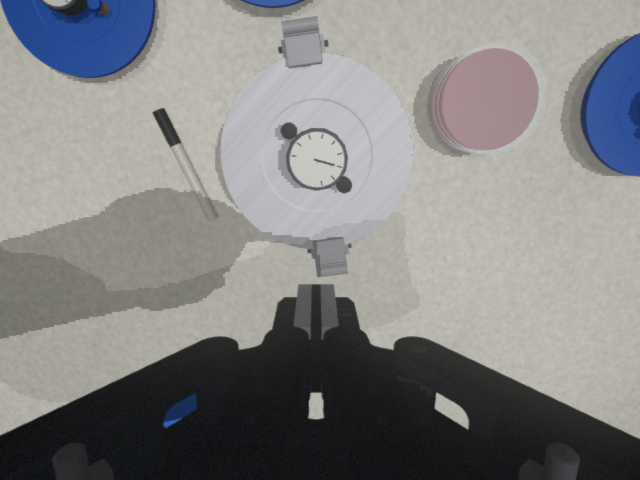

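The final wrist view, from the same pose as the first, shows both noses over the flange at (303,48) and (331,258). The marker, petri stack and blue lids are at the same pixels as before.

```bash
python3 -c "
from workcell import *
finish_job()"
```

```text
the job is handed in; nothing more can be done
```

The lid is pressed fully home, both catches are closed, and I handed the job in at about 45.5 s.

- **Lid:** I pressed it down with closed fingertips 51 mm from its middle, alternating opposite sides. The largest lean I measured between presses was 2.1°. The final press on each of the four sides stopped at 131.1 mm, and the camera fit gave z 131.0 with about 0.1° of lean. For a 125 mm jar, home is 131 mm.
- **Catches:** I pushed each one against its stop and then repeated the push harder. The radii hardly changed (left 89.4 and 89.4 mm, right 88.7 and 88.6 mm) and match upright arms. The pictures show both noses over the flange.
- **Bystanders:** The wrist views from the same pose before and after show the marker, petri stack and nearby blue lids unmoved. A pixel comparison of the top camera images was inconclusive: it showed differences at every spot I compared, probably because the arm and its shadow were in view. The tube rack and media bottle were not compared; the tools never went near them.

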